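# Peel the top tray off the sticky stack and hold it over the board vice

## Task

The formed connector trays have stuck together: peel the top one off by the thumb ear at its corner, lifting that corner well clear first while the opposite corner still rests on the stack, so that the trays below and the things lying around stay where they are. Then hold it up level, a hand's breadth above the board vice and centred over it, with all three connectors still in it, so that they are at hand for the board. Finish while holding it there; do not put it down or let go.

Things in the scene. Friction and masses are not known exactly. Their poses are not given: they have to be found in the camera images.
- ear (a point): thumb ear of the top tray: tongue 36 mm long, 24 wide, 14 thick, out of the tray's -x side at its -y corner, free to grip across its width from above. Point: centre of the ear, half-way up, 19 mm out from the tray's side. Axes: x along the ear towards the tray, y across it, z up. Below it: 22 mm of air, then the lowest tray's ear (the middle tray's is at the far corner)
- tray_centre (a point): middle of the top tray, an open dark grey formed plastic tray, 140 (x) by 190 (y) by 36 mm high, 0.11 to 0.17 kg, with a 10 mm wide turned-down rim; the point is half-way up, 18 mm above its underside; axes as the ear's. Its pan reaches 18 mm down into the tray below with 1.5 mm (-x, -y sides) to 5 mm play
- ear_corner (a point): corner of the top tray beside the ear (-x, -y), at the lower edge of its rim, which rests on the rim of the tray below
- far_corner (a point): corner of the top tray diagonally opposite the ear (+x, +y), at the lower edge of its rim, which rests on the rim of the tray below
- lower_seam (a point): two trays below (one nested block, 0.72 kg, loose on the bench): centre of their upper rim's plane, 54 mm above the bench; axes parallel to the top tray's at the start. The top tray is snapped into it by three springy bumps on the +x and +y walls (none near the ear's corner); pulling up at the ear takes about 5 N, and a bump lets go when its place has been lifted 7 mm
- plug_a_housing (a point): first wire connector, in the tray's -y long pocket: centre of its housing, 14 x 28 x 10 mm, 15 g, loose in the pocket (ribs 14 mm above the tray's underside)
- plug_b_housing (a point): second wire connector, in the middle long pocket: centre of its housing, 14 x 19 x 10 mm, 15 g, loose in the pocket
- plug_c_housing (a point): third wire connector, in the tray's +y long pocket: centre of its housing, 14 x 28 x 10 mm, 15 g, loose in the pocket
- vice_top (a point): board vice with a circuit board in it, fixed on the right-hand bench, 90 x 174 mm, 63 mm high: the centre of its top, 62 mm above the bench
- flux_jar: small brown jar with a white lid, 44 mm across, 47 mm high, left of the stack; stays where it is; origin at the centre of its underside
- wick_reel: flat blue reel of braid, 84 x 52 x 11 mm, in front of the stack on the left; stays where it is; origin at the centre of its underside
- tip_tinner: round white tin, 38 mm across, 19 mm high, left of the stack; stays where it is; origin at the centre of its underside
- solder_spool: spool of solder, 82 x 54 x 40 mm, standing on the right-hand bench behind the vice on its left; stays where it is; origin at the centre of its underside
- flux_syringe: flux syringe lying in front of the vice, 24 x 153 x 17 mm; stays where it is; origin at the centre of its underside
Mind the look-alikes: they are no part of the job. What is shaped like the part that bears plug_c_housing but orange is not meant.

How it is judged (in metres and radians):
On the way, in this order (a step that is already met when the one before it is completed fails the run):
1. the ear's corner is lifted at least 15 mm off the tray below while the opposite corner still rests on it (less than 6 mm up) (z of ear_corner in the frame of lower_seam above 0.015 m and z of far_corner in the frame of lower_seam below 0.006 m), for 0.1 s.
2. the whole top tray is off the stack, both corners at least 30 mm above the tray below (z of each of ear_corner, far_corner in the frame of lower_seam above 0.03 m), for 0.1 s.
At the end, for the whole second after the job is handed in: The gripper holds the top tray still, level within 0.17 rad, its centre within 60 mm (level distance) of the vice's and 115 to 250 mm above the bench, touching neither vice nor stack; the three connectors lie inside its rim; the lower trays stand level, within 15 mm of where they stood (contact force between the fingers and top_tray above 1 N and angle between tray_centre's own z axis and vertical below 0.17 rad and horizontal distance between tray_centre and vice_top below 0.06 m and height (world z) of tray_centre between 0.115 and 0.25 m and linear speed of top_tray below 0.03 m/s and contact force between top_tray and board_vice below 0.05 N and contact force between top_tray and lower_trays below 0.05 N and distance of lower_seam from where it was at the start of the episode below 0.015 m and angle between lower_seam's own z axis and vertical below 0.05 rad and horizontal distance between each of plug_a_housing, plug_b_housing, plug_c_housing and tray_centre below 0.095 m and z of plug_a_housing in the frame of tray_centre between -0.018 and 0.018 m and z of plug_b_housing in the frame of tray_centre between -0.018 and 0.018 m and z of plug_c_housing in the frame of tray_centre between -0.018 and 0.018 m); the arm keeps its last pose, push and grip.
It fails at once if the lower trays are dragged (more than 15 mm) or tipped (more than 0.12 rad) (distance of lower_seam from where it was at the start of the episode above 0.015 m or angle between lower_seam's own z axis and vertical above 0.12 rad).
It fails at once if the jar, the reel, the tin, the spool or the syringe is pushed more than 20 mm (distance of any of flux_jar, wick_reel, tip_tinner, solder_spool, flux_syringe from where it was at the start of the episode above 0.02 m).
It also fails if it takes over 42 s, if anything falls off the work surface, if the arm or the gripper's body presses on something with over 40 N, if the wrist force passes 120 N, or if a joint passes its speed limit or range.

## Robot

A 7-joint arm with a two-finger parallel gripper is mounted at the origin on a cart in front of the work surface, level with it; the furniture and walls round the work are solid. World frame = base frame: x ahead of the robot, y to its left, z up, the work surface at z = 0. Lengths are in mm, angles in rad, forces in N, time in s.
With the tool pointing down it reaches from about 400 to 875 mm from the base axis. Payload 4.4 kg.
Tool frame: the origin (TCP) lies at the very end of the fingers, on their centre line; the grasp point (between the pads) lies 19 mm behind it; y points along the fingers, z is the direction in which the jaws open and shut, and the axes are right-handed (so a half turn about y gives the same grasp; the last joint's range is limited). The gripper opens to 85 mm and grips with 20 to 120 N. Pads are 22 mm wide; open, the fingers measure 114 mm over their backs; the gripper's body (76 mm by 85 mm) begins 54 mm behind the grasp point. The pads swing forward as they close: fully open they stand 13 mm farther back than shut.
Start: joints at [-1.211, 0.628, 0.038, 1.517, -0.027, 0.996, -0.02], TCP at [268.461, 591.985, 231.313] pointing down, gripper open.
Joint ranges: [-3.06, 3.06], [-0.37, 2.12], [-1.25, 1.32], [0.18, 2.47], [-1.1, 4.24], [0.23, 1.98], [-2.94, 2.94]. Speed limits (rad/s): [2.57, 2.57, 3.14, 3.14, 3.14, 3.14, 3.14].

## Interface

Orientations are given as [roll, pitch, yaw] about the fixed x, y, z axes, in that order (R = Rz(yaw) Ry(pitch) Rx(roll)).
In Python, from cell import ctrl, imaging, finish_job gives the robot as it stands.
- The arm moves only by the shell command python3 -m inch 'ROWS'. ROWS is JSON, one flat list of numbers, 7 for each row, row after row: the opening, from 0 (shut) to 1 (fully open), then the shift along the tool's x, y, z in cm, then the turn, a rotation vector about the tool's x, y, z in degrees. A call has 1 to 12 rows; each row is the pose to reach, as a shift and turn from the pose commanded when the call began, along the tool's axes at that moment; what a row does not reach only later rows make up. A row lasts 1/10 s, in which the tool goes at most 50 mm and 8.59 degrees, less where a joint would pass 70% of its speed; a pose out of reach is approached as far as the arm can. A call with a gripper value outside its range is refused whole. The fingers move at their own pace and stop on an object; the grip force is fixed at half the most. Time passes only in rows, so rows that repeat a pose let the fingers close. It gives the time, the measured TCP pose, the force and the opening at its end, in the units of the state.
- ctrl.read_state(): the state, without advancing time (a new reading comes with each control period).
- imaging.get_image(name): name is "scene" or "top" or "wrist"; returns a dict with "img" (384x512x3 uint8, red, green, blue), "fx", "fy", "cx", "cy" (pixels), "R" (3x3) and "t" (3): a world point X has camera coordinates R X + t. Camera axes: x right, y down, z forward; pixel columns grow to the right and rows downward; lengths in mm; the calibration is good to about 2 mm. The wrist camera is an equidistant fisheye: a pixel r from the principal point sees the ray r / f radians off the axis. A picture is of the moment at which its call begins. There is no depth.
- finish_job(): hands the job in, once; it reports no verdict.
The state is a dict: "clock": time; "qpos": joint angles; "qd": joint speeds; "tau": joint torques, N m; "eef_pos": TCP position; "tool_rot": TCP orientation; "force": force on the tool from outside, world axes, zero at the start; "torque": the same for the moment, N m; "width": finger opening in mm.
Only numpy, scipy, OpenCV 4.12 (cv2) and the standard library are available. Lean on these libraries where they do the work, as an engineer would, in place of code of your own. Each camera call takes 0.05 s, during which the arm holds its last target.

## Working session

There is one attempt and no reset: what is moved stays moved. The work goes in short steps, Python scripts to look and compute and a shell command to move; the robot and the scene stay as the last step left them, time stands still between calls to the robot, and variables do not carry over. Pictures are saved under pics/ and viewed, and the job is handed in when it is done.

```bash
ls; mkdir -p pics
python3 - <<'E'
from cell import ctrl, imaging
import cv2,json,numpy as np
s=ctrl.read_state();print(s)
for n in("scene","top","wrist"):
    d=imaging.get_image(n);cv2.imwrite(f"pics/{n}0.png",d["img"][:,:,::-1])
    np.savez(f"pics/{n}0.npz",**d)
    print(n,d["fx"],d["fy"],d["cx"],d["cy"],np.round(d["R"],3).tolist(),np.round(d["t"],1))
E
```

```text
pics
{'clock': 0.0, 'qpos': array([-1.21081343,  0.62933357,  0.0384542 ,  1.51837568, -0.02700808,
        0.99629135, -0.02001258]), 'qd': array([-5.52161542e-04,  7.90097143e-04, -1.82743978e-04,  4.39843309e-04,
        6.74551872e-05, -1.22612824e-03,  4.95680116e-04]), 'tau': array([-3.11073682e-04, -5.63409770e+01,  1.22566290e+00, -1.93453288e+01,
        1.09278582e-02,  1.05569747e-02,  1.70666532e-06]), 'eef_pos': array([268.19168004, 591.40519659, 230.39499479]), 'tool_rot': array([-1.57268578e+00, -2.48983423e-05, -4.25809926e-01]), 'force': array([-0.38795871,  0.22503086,  0.31546694]), 'torque': array([-0.03124321, -0.00745566, -0.01475404]), 'width': 85.40593972973055}
scene 425.1740675725967 425.1740675725967 249.17187018617346 200.96834434138913 [[0.642, -0.767, -0.001], [-0.329, -0.274, -0.904], [0.693, 0.58, -0.428]] [-234.9  285.9  845.3]
top 367.89827139810905 367.89827139810905 251.99598183186808 191.09966244206444 [[0.129, -0.992, -0.004], [-0.968, -0.125, -0.216], [0.214, 0.031, -0.976]] [101.8 609.8 926.8]
wrist 297.3186396354542 297.3186396354542 254.42696677369733 193.176824078372 [[0.413, 0.911, -0.002], [0.878, -0.397, 0.269], [0.244, -0.113, -0.963]] [-648.5  -36.4  378.4]
```

View pics/scene0.png

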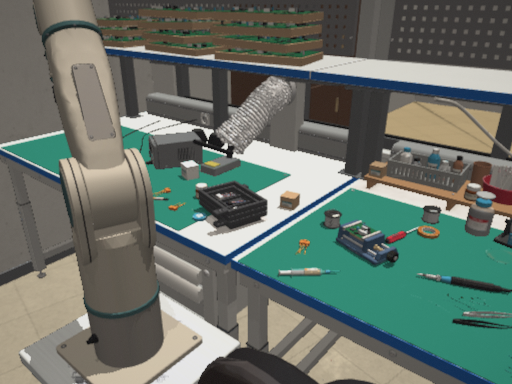

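View pics/top0.png

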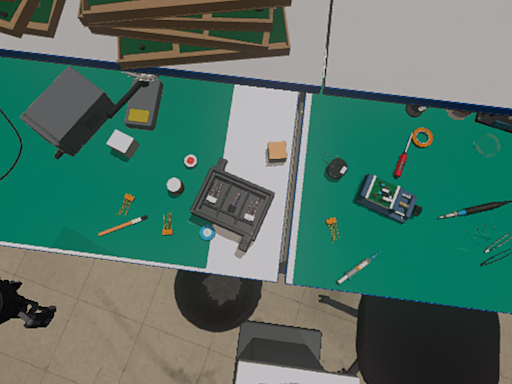

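View pics/wrist0.png

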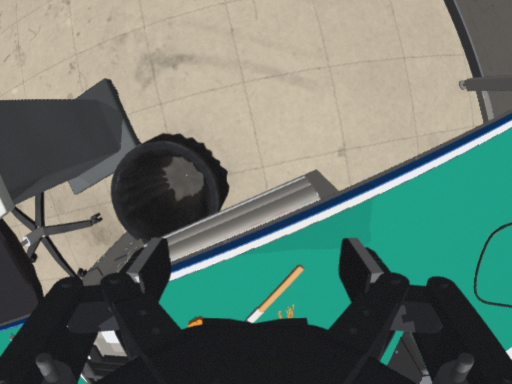

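Run:
```python
import cv2
a=cv2.imread("pics/top0.png")[150:262,155:290];cv2.imwrite("pics/c_top0.png",cv2.resize(a,None,fx=5.5,fy=5.3,interpolation=cv2.INTER_CUBIC))
a=cv2.imread("pics/scene0.png")[150:240,150:310];cv2.imwrite("pics/c_sc0.png",cv2.resize(a,None,fx=5,fy=5,interpolation=cv2.INTER_CUBIC))
a=cv2.imread("pics/top0.png")[150:230,310:440];cv2.imwrite("pics/c_vice0.png",cv2.resize(a,None,fx=6,fy=6,interpolation=cv2.INTER_CUBIC))
```

```text
(no output)
```

View pics/c_top0.png

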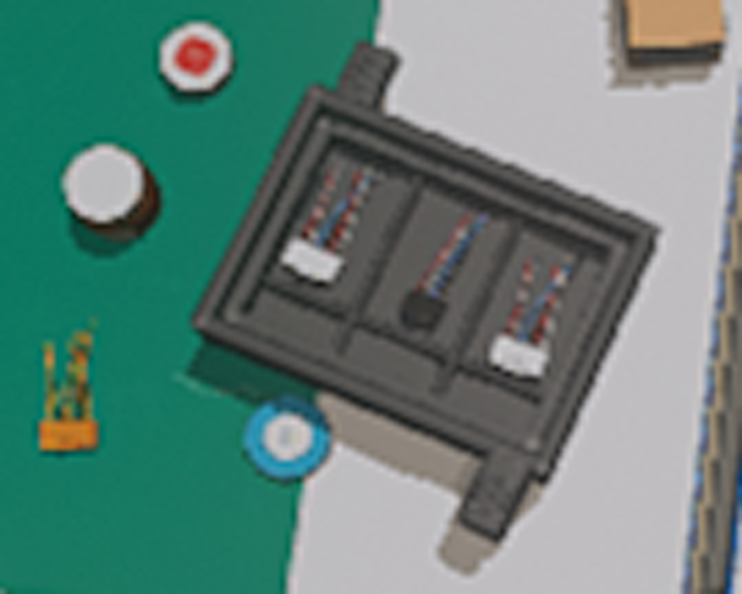

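View pics/c_sc0.png

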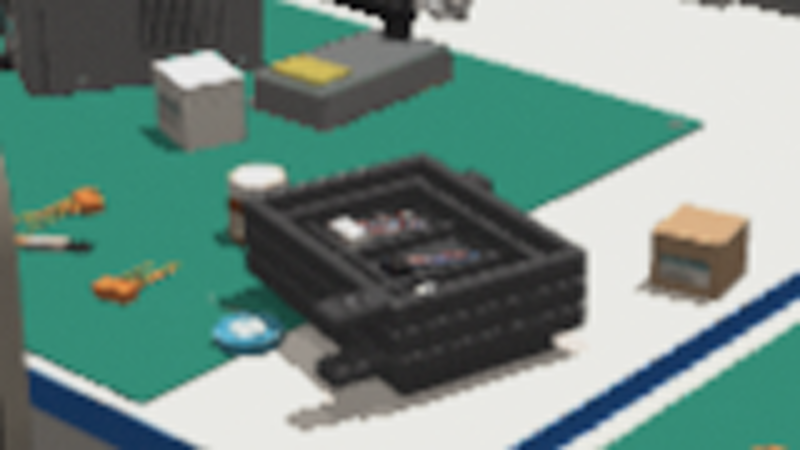

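View pics/c_vice0.png

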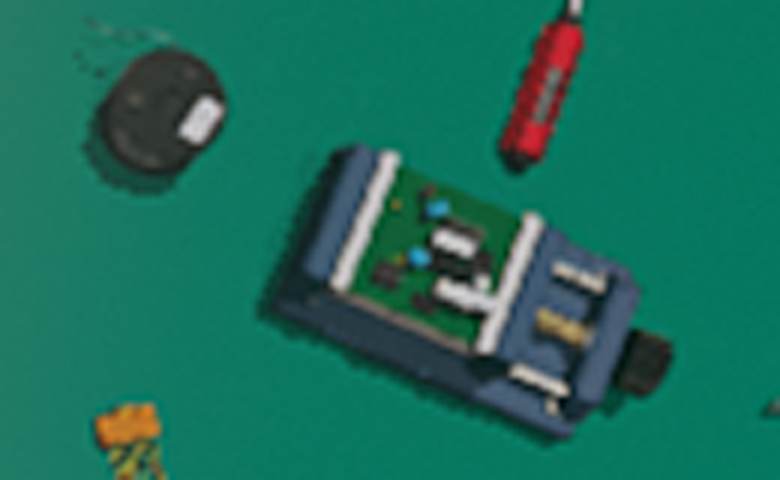

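```bash
cat > h.py <<'E'
import numpy as np
def L(n):
    d=np.load(f"pics/{n}.npz");return d
def plane(d,u,v,z):
    R,t=d["R"],d["t"];r=R.T@np.array([(u-d["cx"])/d["fx"],(v-d["cy"])/d["fy"],1.]);c=-R.T@t
    return c+r*(z-c[2])/r[2]
def proj(d,X):
    p=d["R"]@np.asarray(X,float)+d["t"];return p[0]/p[2]*d["fx"]+d["cx"],p[1]/p[2]*d["fy"]+d["cy"]
E
python3 - <<'E'
from h import *
d=L("top0")
def ct(x,y):return 155+(x+.5)/5.5-.5,150+(y+.5)/5.3-.5
C=[plane(d,*ct(*p),72) for p in((657,232),(545,478),(195,325),(315,90))]
for i,c in enumerate(C):print(np.round(c,1), np.round(np.linalg.norm(c-C[i-1]),1))
print("centre",np.mean(C,0))
for i,j in((1,0),(2,3)):
    e=C[j]-C[i];print(np.degrees(np.arctan2(e[1],e[0])))
for i,j in((1,2),(0,3)):
    e=C[j]-C[i];print(np.degrees(np.arctan2(e[1],e[0]))-90)
for z in(61,65,68,72):print(z,"ear",plane(d,*ct(489,497),z))
# vice top
def cv(x,y):return 310+(x+.5)/6-.5,150+(y+.5)/6-.5
V=[plane(d,*cv(*p),63) for p in((360,148),(635,270),(570,435),(275,295))]
print(np.round(V,1))
for p in ((400,155),(540,215),(490,350),(335,285)):print(np.round(plane(d,*cv(*p),63),1))
for k,p in dict(jar=ct(105,183),tin=ct(195,57),reel=ct(287,440)).items():print(k,plane(d,*p,20))
print("spool",plane(d,*cv(165,110),40))
E
```

```text
[591.9 119.7  72. ] 184.6
[462. 158.  72.] 135.5
[515.9 335.5  72. ] 185.5
[644.4 296.6  72. ] 134.3
centre [553.56907259 227.47153015  72.        ]
-16.42828392354178
-16.81874729827358
-16.905011778513725
-16.533096599537515
61 ear [450.16287956 183.54751716  61.        ]
65 ear [449.87067532 183.4023443   65.        ]
68 ear [449.65152215 183.29346466  68.        ]
72 ear [449.35931791 183.14829181  72.        ]
[[ 680.6 -133.6   63. ]
 [ 639.6 -259.7   63. ]
 [ 560.9 -233.7   63. ]
 [ 607.3  -99.9   63. ]]
[ 679.6 -151.8   63. ]
[ 659.6 -216.2   63. ]
[ 594.6 -196.8   63. ]
[ 615.3 -126.3   63. ]
jar [593.50164201 404.55233784  20.        ]
tin [669.15770157 369.99704341  20.        ]
reel [469.33754114 289.67341584  20.        ]
spool [694.47277952 -48.54297489  40.        ]
```

Look-alikes: the ears are at px (245,243), at the near-right corner, and px (222,165), at the far corner. Another ear sits under the first one, visible in scene at px ~(217,223). The orange connectors at top px (125,203), (167,222) and (333,228) aren't part of the job. 

In the crops, the ear at (245,243) is level with the top rim and has a second ear below it, so it's the top tray's. The tray measures 135x185 at z = 72, which is about 140x190 with rounded corners. Its yaw is -16.7°.

I'll move above the ear first.

```bash
python3 -m inch '[1,3,0.7,-2.7,0,-0.7,0, 1,6,1.5,-5.4,0,-1.4,0, 1,9,2.2,-8.1,0,-2.1,0, 1,12,2.9,-10.8,0,-2.8,0, 1,15,3.6,-13.5,0,-3.5,0, 1,18,4.3,-16.2,0,-4.2,0, 1,21,5.1,-18.9,0,-4.9,0, 1,24,5.8,-21.6,0,-5.6,0, 1,27,6.5,-24.3,0,-6.3,0, 1,30,7.2,-27,0,-7,0, 1,33.2,8,-29.8,0,-7.7,0, 1,33.2,8,-29.8,0,-7.7,0]'
python3 - <<'E'
from cell import ctrl, imaging
import cv2,numpy as np
for n in("scene","top","wrist"):
    d=imaging.get_image(n);cv2.imwrite(f"pics/{n}1.png",d["img"][:,:,::-1]);np.savez(f"pics/{n}1.npz",**d)
s=ctrl.read_state();print(s["clock"],s["eef_pos"],s["tool_rot"],s["force"],s["width"],s["qpos"])
E
```

```text
clock: 1.35
eef_pos: [449.5, 176.2, 150.4]
tool_rot: [-1.575, -0.001, -0.302]
force: [-0.1, -0.7, 0.5]
width: 85.5
1.5 [447.58357108 183.94864851 151.24644543] [-1.57030024e+00  5.11006021e-04 -2.91715252e-01] [-0.39877615  0.37555902 -0.04921736] 85.73581555692247 [-0.42866057  0.51644665 -0.02675536  2.05207578  0.02304264  0.57338518
  0.80779417]
```

View pics/wrist1.png

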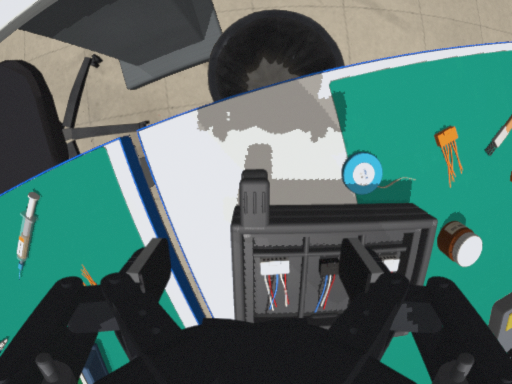

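View pics/scene1.png

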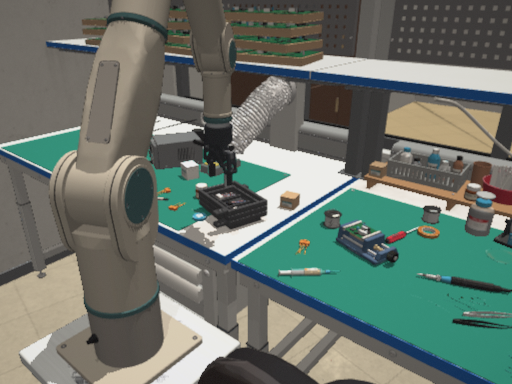

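View pics/top1.png

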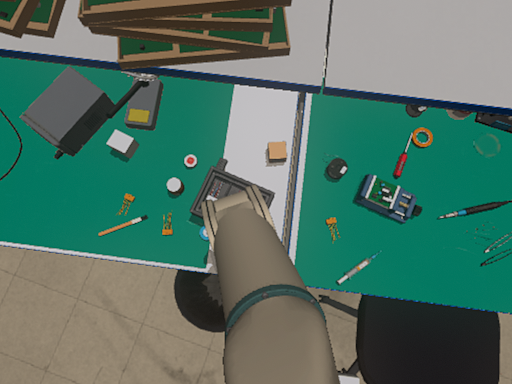

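```bash
cat >> h.py <<'E'
def fplane(d,u,v,z):
    a=np.array([u-d["cx"],v-d["cy"]]);r=np.hypot(*a);th=r/d["fx"];n=a/r
    k=np.array([n[0]*np.sin(th),n[1]*np.sin(th),np.cos(th)]);R,t=d["R"],d["t"];k=R.T@k;c=-R.T@t
    return c+k*(z-c[2])/k[2]
def fproj(d,X):
    p=d["R"]@np.asarray(X,float)+d["t"];q=np.hypot(p[0],p[1]);th=np.arctan2(q,p[2]);s=d["fx"]*th/q
    return d["cx"]+s*p[0],d["cy"]+s*p[1]
E
python3 - <<'E'
from h import *
import cv2
d=L("wrist1")
im=cv2.imread("pics/wrist1.png")
cr=im[150:330,220:450]
cv2.imwrite("pics/w1c.png",cv2.resize(cr,None,fx=3.4,fy=3.3,interpolation=cv2.INTER_CUBIC))
s=cv2.imread("pics/scene1.png")[160:230,180:300];cv2.imwrite("pics/s1c.png",cv2.resize(s,None,fx=6.5,fy=6.5,interpolation=cv2.INTER_CUBIC))
E
```

```text
(no output)
```

View pics/w1c.png

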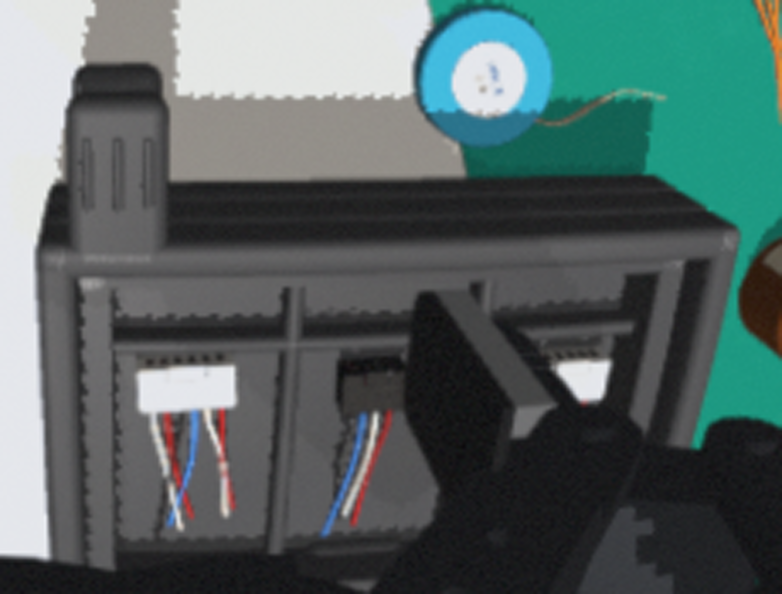

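View pics/s1c.png

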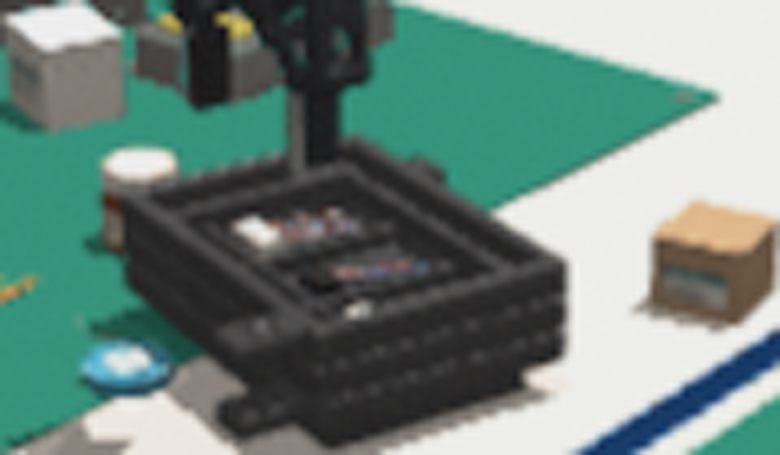

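Run:
```python
from h import *
d=L("wrist1")
def c(x,y):return 220+(x+.5)/3.4-.5,150+(y+.5)/3.3-.5
for z in(64,68,72):
    P=[fplane(d,*c(*p),z) for p in((70,100),(168,100),(165,248),(73,248))]
    print(z,np.round(P,1)[:,:2].tolist(),"w",np.linalg.norm(P[0]-P[1]).round(1),"len",np.linalg.norm(P[0]-P[3]).round(1), "mid out end",(P[0]+P[1])/2)
a,b=fplane(d,*c(40,250),72),fplane(d,*c(738,235),72)
print("ear-side corners",a,b,np.linalg.norm(a-b),np.degrees(np.arctan2(*(b-a)[:2])))
```

```text
64 [[431.3, 174.9], [437.9, 196.8], [474.4, 185.5], [467.9, 164.0]] w 22.9 len 38.1 mid out end [434.62024478 185.85206979  64.        ]
68 [[430.5, 175.4], [437.0, 196.9], [472.8, 185.8], [466.4, 164.7]] w 22.5 len 37.5 mid out end [433.73569929 186.11894283  68.        ]
72 [[429.7, 175.8], [436.1, 196.9], [471.2, 186.1], [464.9, 165.3]] w 22.1 len 36.8 mid out end [432.8511538  186.38581587  72.        ]
ear-side corners [463.21782513 157.69104303  72.        ] [516.66637485 335.75717282  72.        ] 185.9147493963767 16.707719251041674
```

The wrist picture shows the ear at px (255,197), centred between the fingers. Its outer end is at (434,186) and its width is 22.5 mm, which fits. Next I descend with the jaws partly open.

```bash
python3 -m inch '[0.7,0.2,1,-0.1,0,0,0, 0.7,0.2,2.5,-0.1,0,0,0, 0.7,0.2,4,-0.1,0,0,0, 0.7,0.2,5.5,-0.1,0,0,0, 0.7,0.2,7,-0.1,0,0,0, 0.7,0.2,8,-0.1,0,0,0, 0.7,0.2,9,-0.1,0,0,0, 0.7,0.2,9.8,-0.1,0,0,0, 0.7,0.2,10.4,-0.1,0,0,0, 0.7,0.2,10.8,-0.1,0,0,0, 0.7,0.2,10.8,-0.1,0,0,0, 0.7,0.2,10.8,-0.1,0,0,0]'
cat > shot.py <<'E'
import sys
from cell import ctrl, imaging
import cv2,numpy as np
k=sys.argv[1]
for n in sys.argv[2:]:
    d=imaging.get_image(n);cv2.imwrite(f"pics/{n}{k}.png",d["img"][:,:,::-1]);np.savez(f"pics/{n}{k}.npz",**d)
    if n=="wrist":cv2.imwrite(f"pics/wc{k}.png",cv2.resize(d["img"][120:384,120:400,::-1],None,fx=2.2,fy=2.2,interpolation=cv2.INTER_CUBIC))
    if n=="scene":cv2.imwrite(f"pics/sc{k}.png",cv2.resize(d["img"][130:260,160:320,::-1],None,fx=4.5,fy=4.5,interpolation=cv2.INTER_CUBIC))
s=ctrl.read_state();print(s["clock"],s["eef_pos"],s["tool_rot"],s["force"],s["torque"],s["width"])
E
python3 shot.py 2 wrist scene
```

```text
clock: 2.7
eef_pos: [449.5, 182.0, 43.5]
tool_rot: [-1.571, -0.0, -0.292]
force: [0.2, 0.4, -0.2]
width: 59.6
2.8 [449.67694626 181.98226678  43.66410627] [-1.57022204e+00 -6.07067098e-04 -2.91663628e-01] [-1.28752167  0.33487515 -0.27170791] [-0.01968173 -0.00875358 -0.01745486] 59.49520570012873
```

View pics/wc2.png

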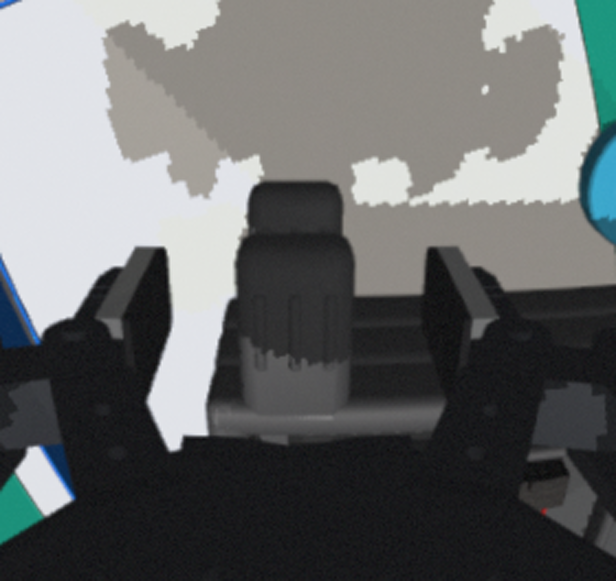

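View pics/sc2.png

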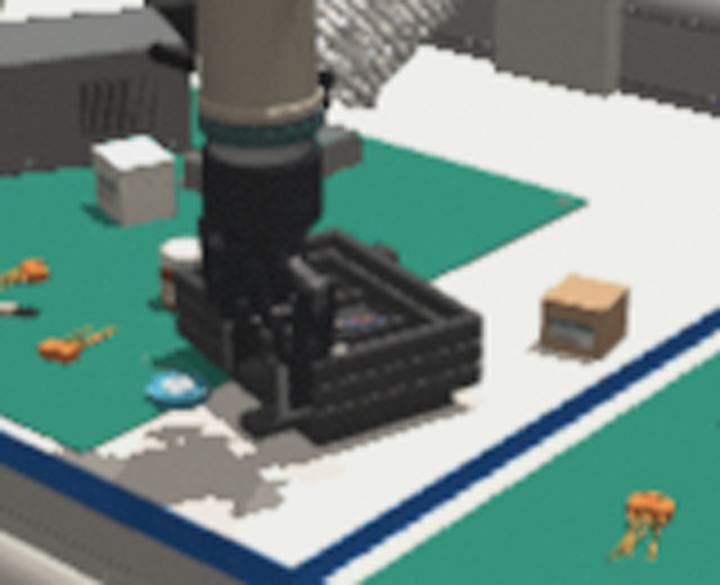

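The ear (crop x 238–353) is centred between the pads (168 and 427), so I can close.

```bash
python3 -m inch '[0.4,0,0,0,0,0,0, 0.33,0,0,0,0,0,0, 0.2,0,0,0,0,0,0, 0,0,0,0,0,0,0, 0,0,0,0,0,0,0, 0,0,0,0,0,0,0, 0,0,0,0,0,0,0, 0,0,0,0,0,0,0]'
python3 shot.py 3 wrist
python3 - <<'E'
import numpy as np
from scipy.spatial.transform import Rotation as Ro
yaw=-.2917;T=np.array([449.5,182,43.5]);R0=Ro.from_euler('xyz',[-np.pi/2,0,yaw]).as_matrix()
Rt=Ro.from_euler('z',yaw).as_matrix();c=np.array([553.5,227.5,0])
ear=np.array([449.5,182,0]);c=ear-Rt@[-89,-74,0];print("centre",c)
far=c+Rt@[70,95,0];far[2]=54
ec=c+Rt@[-70,-95,0];ec[2]=54
diag=(far-ec)/np.linalg.norm(far-ec);ax=np.cross([0,0,1],diag) 
for a in range(1,16):
    Q=Ro.from_rotvec(ax*np.radians(a)).as_matrix()
    e2=far+Q@(ec-far)
    if e2[2]<54:Q=Q.T;e2=far+Q@(ec-far)
    sh=diag*min(1.0,a*.3)
    t2=far+Q@(T-far)+sh
    print(a,np.round(R0.T@(t2-T)/10,2),np.round(Ro.from_matrix(R0.T@Q@R0).as_rotvec(degrees=True),2),e2[2]-54)
E
```

```text
clock: 3.6
eef_pos: [449.4, 181.9, 43.7]
tool_rot: [-1.571, -0.0, -0.291]
force: [-0.6, 0.1, 5.6]
width: 22.8
3.65 [449.37730614 181.88351277  43.65610692] [-1.57070031e+00 -1.79610298e-04 -2.91407956e-01] [-0.96658125  0.06314464  5.75859351] [-0.1521757   0.19485915  0.04330555] 22.946796557008735
centre [556.02129824 227.27927806   0.        ]
1 [ 0.01 -0.4   0.01] [-0.81  0.    0.59] 4.118915818292955
2 [ 0.02 -0.8   0.03] [-1.61 -0.    1.19] 8.236576974926827
3 [ 0.04 -1.21  0.05] [-2.42 -0.    1.78] 12.35172919042462
4 [ 0.05 -1.61  0.07] [-3.22  0.    2.37] 16.463118949557128
5 [ 0.06 -2.01  0.08] [-4.03  0.    2.97] 20.56949388317578
6 [ 0.07 -2.41  0.09] [-4.83 -0.    3.56] 24.669603149696457
7 [ 0.09 -2.82  0.12] [-5.64  0.    4.15] 28.76219781611792
8 [ 0.11 -3.22  0.14] [-6.44  0.    4.75] 32.846031238458934
9 [ 0.13 -3.62  0.18] [-7.25 -0.    5.34] 36.91985944149806
10 [ 0.16 -4.02  0.22] [-8.05  0.    5.93] 40.98244149770059
11 [ 0.19 -4.42  0.26] [-8.86  0.    6.53] 45.03253990521711
12 [ 0.23 -4.81  0.31] [-9.66 -0.    7.12] 49.06892096483848
13 [ 0.27 -5.21  0.37] [-10.47   0.     7.71] 53.09035515579265
14 [ 0.31 -5.6   0.43] [-11.27   0.     8.3 ] 57.09561751026855
15 [ 0.36 -6.    0.49] [-12.08   0.     8.9 ] 61.08348798655315
```

View pics/wc3.png

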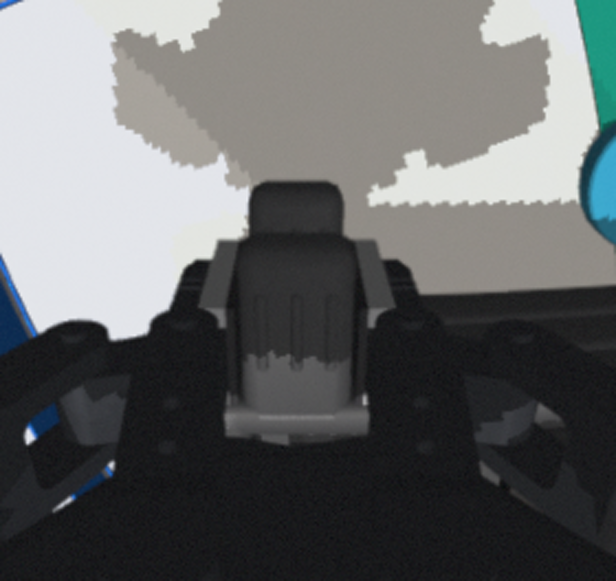

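The grip is firm, at 22.9 mm opening. I'll peel about the far corner to 5° and then hold.

```bash
python3 -m inch '[0,0,-0.2,0,-0.4,0,0.3, 0,0.01,-0.4,0.01,-0.8,0,0.6, 0,0.02,-0.6,0.02,-1.2,0,0.9, 0,0.02,-0.8,0.03,-1.6,0,1.2, 0,0.03,-1,0.04,-2,0,1.5, 0,0.04,-1.2,0.05,-2.4,0,1.8, 0,0.04,-1.4,0.06,-2.8,0,2.1, 0,0.05,-1.6,0.07,-3.2,0,2.4, 0,0.06,-1.8,0.08,-3.6,0,2.7, 0,0.06,-2,0.08,-4,0,3, 0,0.06,-2,0.08,-4,0,3, 0,0.06,-2,0.08,-4,0,3]'
python3 shot.py 4 wrist scene top
```

```text
clock: 4.85
eef_pos: [449.7, 182.4, 63.4]
tool_rot: [-1.641, 0.053, -0.293]
force: [-3.7, -2.0, 0.4]
width: 23.2
5.0 [449.75298923 182.39304489  63.32077043] [-1.64105596  0.05289314 -0.29324771] [-4.26834544 -2.40781458  0.88458375] [-0.2196335   0.88436019  0.07017531] 23.197942963780292
```

View pics/wc4.png

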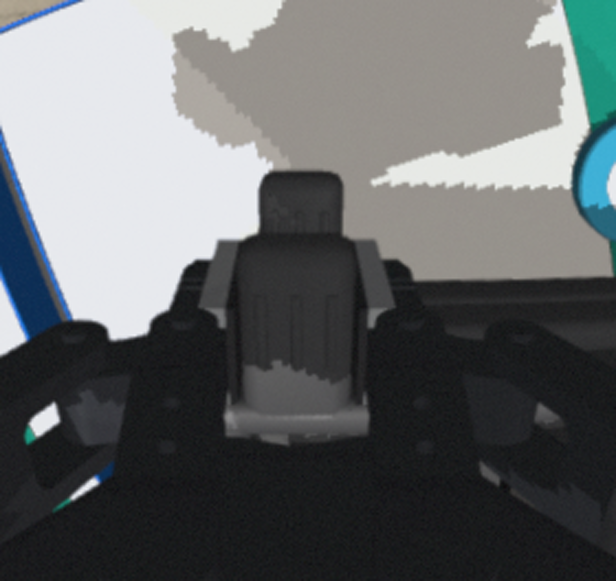

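View pics/sc4.png

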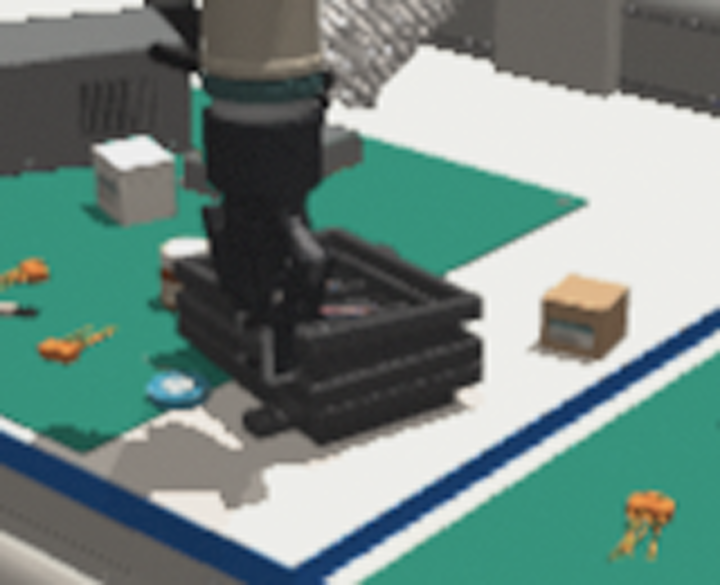

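Run:
```python
import cv2
a=cv2.imread("pics/top4.png")[150:262,155:290];b=cv2.imread("pics/top0.png")[150:262,155:290]
f=lambda a:cv2.resize(a[:,:78],None,fx=5,fy=5,interpolation=cv2.INTER_CUBIC)
import numpy as np
cv2.imwrite("pics/c_top4.png",np.hstack([f(a),f(b)]))
```

```text
(no output)
```

View pics/c_top4.png

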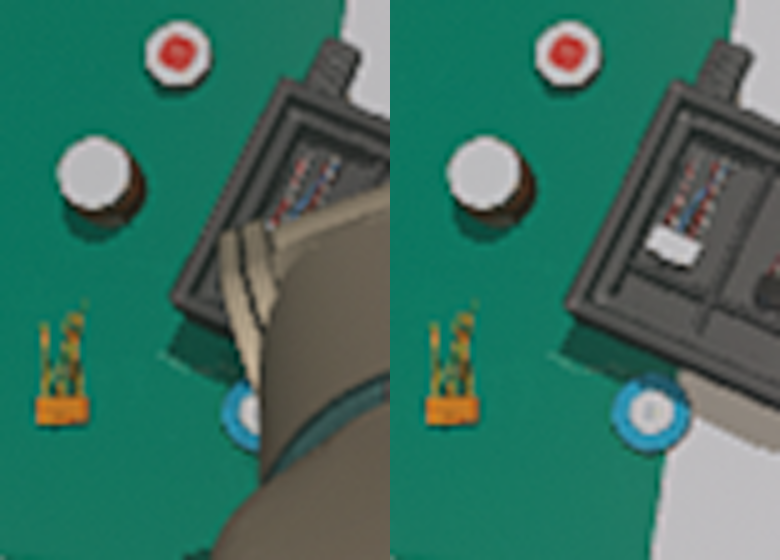

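The far corner at crop (290,85) hasn't moved and the ear side is visibly lifted. I'll keep rotating to release the remaining bumps and ease off the sideways push.

```bash
cat > plan.py <<'E'
import numpy as np
from scipy.spatial.transform import Rotation as Ro
yaw=-.2917;R0=Ro.from_euler('xyz',[-np.pi/2,0,yaw]).as_matrix();T=np.array([449.5,182,43.5])
Rt=Ro.from_euler('z',yaw).as_matrix();c=T*[1,1,0]-Rt@[-89,-74,0]
far=c+Rt@[70,95,0]+[0,0,54];ec=c+Rt@[-70,-95,0]+[0,0,54]
diag=(far-ec)/np.linalg.norm(far-ec);ax=-np.cross(diag,[0,0,1])*-1
def pose(a,sh=0,lift=0):
    Q=Ro.from_rotvec(ax*np.radians(a)).as_matrix()
    return far+Q@(T-far)+diag*sh+[0,0,lift],Q@R0
E
python3 - <<'E'
from plan import *
print(pose(5,1))
t0,r0=T+R0@[.6,-20,.8],R0@Ro.from_rotvec([-4,0,3],degrees=True).as_matrix()
print(t0,r0)
for a in range(6,14):
    t,r=pose(a,max(-.5,1-(a-5)*.5));print(a,np.round(r0.T@(t-t0)/10,2),np.round(Ro.from_matrix(r0.T@r).as_rotvec(degrees=True),2))
E
```

```text
(array([451.73246694, 183.67633405,  23.46161846]), array([[ 0.9559513 ,  0.06969486,  0.28513109],
       [-0.28893623,  0.05233307,  0.95591689],
       [ 0.0517007 , -0.9961947 ,  0.07016524]]))
[450.30471848 182.5936566   63.5       ] [[ 0.95591905 -0.07013584  0.28513107]
 [-0.28893625 -0.05174058  0.95594914]
 [-0.05229345 -0.9961947  -0.06972459]]
6 [0.34 4.37 0.46] [ 8.83 -0.   -6.56]
7 [0.37 4.76 0.5 ] [ 9.64 -0.   -7.15]
8 [0.4  5.16 0.54] [10.44 -0.   -7.75]
9 [0.47 5.54 0.63] [11.25 -0.   -8.34]
10 [0.54 5.93 0.72] [12.05 -0.   -8.93]
11 [0.61 6.31 0.82] [12.86 -0.   -9.53]
12 [0.69 6.69 0.93] [ 13.66  -0.   -10.12]
13 [0.77 7.07 1.04] [ 14.47  -0.   -10.71]
```

Axis sign is wrong here, so I'll flip it.

```bash
sed -i 's/ax=-np.cross(diag,\[0,0,1\])\*-1/ax=-np.cross(diag,[0,0,1])/' plan.py
python3 - <<'E'
from plan import *
t0,r0=T+R0@[.6,-20,.8],R0@Ro.from_rotvec([-4,0,3],degrees=True).as_matrix()
print(t0,pose(5,1)[0])
for a in range(6,14):
    t,r=pose(a,max(-.5,1-(a-5)*.5));print(a,np.round(r0.T@(t-t0)/10,2),np.round(Ro.from_matrix(r0.T@r).as_rotvec(degrees=True),2))
E
```

```text
[450.30471848 182.5936566   63.5       ] [450.26887499 182.57733949  63.61829288]
6 [-0.04 -0.41 -0.06] [-0.83  0.    0.56]
7 [-0.08 -0.81 -0.1 ] [-1.64  0.    1.15]
8 [-0.11 -1.21 -0.14] [-2.44  0.    1.75]
9 [-0.1  -1.61 -0.14] [-3.25  0.    2.34]
10 [-0.1  -2.01 -0.13] [-4.05  0.    2.93]
11 [-0.08 -2.41 -0.11] [-4.86  0.    3.53]
12 [-0.07 -2.81 -0.09] [-5.66  0.    4.12]
13 [-0.05 -3.21 -0.06] [-6.47  0.    4.71]
```

```bash
python3 -m inch '[0,-0.02,-0.2,-0.03,-0.4,0,0.3, 0,-0.04,-0.4,-0.06,-0.8,0,0.6, 0,-0.06,-0.6,-0.08,-1.2,0,0.9, 0,-0.08,-0.8,-0.1,-1.6,0,1.2, 0,-0.1,-1,-0.12,-2,0,1.5, 0,-0.11,-1.2,-0.14,-2.4,0,1.8, 0,-0.1,-1.4,-0.14,-2.8,0,2.1, 0,-0.1,-1.6,-0.14,-3.2,0,2.4, 0,-0.1,-1.8,-0.14,-3.6,0,2.7, 0,-0.1,-2,-0.13,-4,0,3, 0,-0.1,-2,-0.13,-4,0,3]'
python3 shot.py 5 wrist scene top
python3 - <<'E'
import cv2
a=cv2.imread("pics/top5.png")[150:262,155:290];b=cv2.imread("pics/top0.png")[150:262,155:290]
f=lambda a:cv2.resize(a[:,:78],None,fx=5,fy=5,interpolation=cv2.INTER_CUBIC)
import numpy as np
cv2.imwrite("pics/c_top5.png",np.hstack([f(a),f(b)]))
E
```

```text
clock: 6.1
eef_pos: [450.7, 182.8, 83.6]
tool_rot: [-1.711, 0.104, -0.299]
force: [-0.5, -0.6, -1.4]
width: 23.1
6.25 [450.46364121 182.69183372  83.39090769] [-1.71047613  0.10390862 -0.29875849] [ 0.0429942   0.48674227 -1.91288927] [ 0.14624349 -0.0563537   0.08481467] 23.125409863872658
```

View pics/c_top5.png

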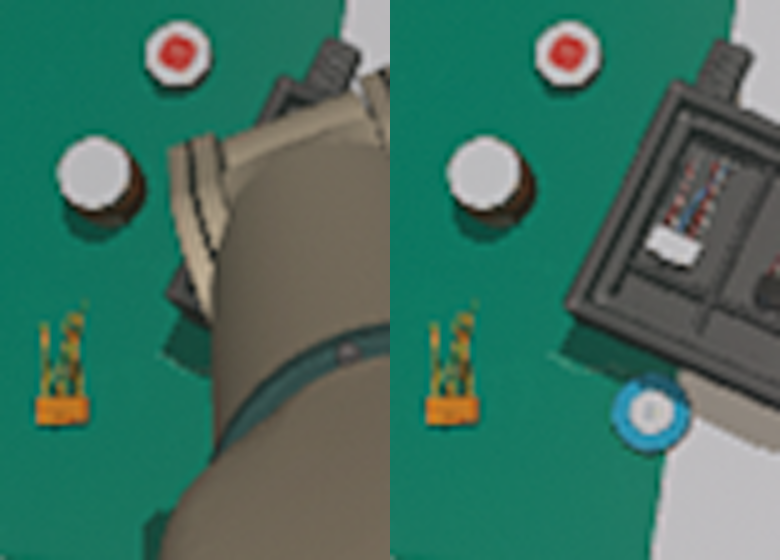

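View pics/sc5.png

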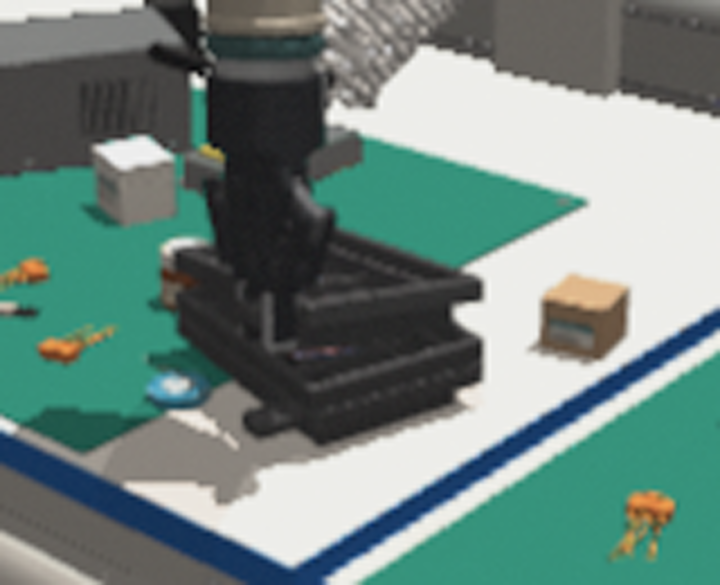

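View pics/wc5.png

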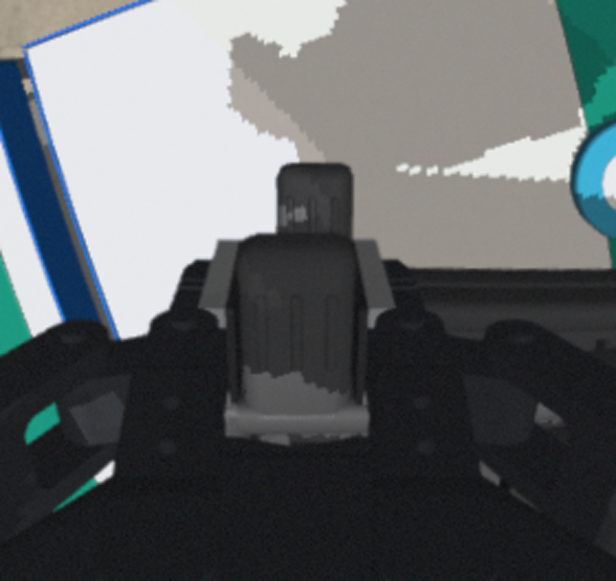

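Run:
```python
from plan import *
t0,r0=T+R0@[.6,-20,.8],R0@Ro.from_rotvec([-4,0,3],degrees=True).as_matrix()
t1,r1=t0+r0@[-1,-20,-1.3],r0@Ro.from_rotvec([-4,0,3],degrees=True).as_matrix()
print(t1,r1)
for a,l in((11,0),(12,0),(13,0),(13,5),(13,15),(13,30),(13,50)):
    t,r=pose(a,0,l);print(a,l,np.round(r1.T@(t-t1)/10,2),np.round(Ro.from_matrix(r1.T@r).as_rotvec(degrees=True),2))
```

```text
[450.38084578 182.67467062  83.56682938] [[ 0.95042108 -0.1397379   0.27780044]
 [-0.29299221 -0.10308739  0.95054119]
 [-0.10418891 -0.98480775 -0.13891854]]
11 0 [ 0.02 -0.42  0.03] [-0.86  0.01  0.53]
12 0 [ 0.02 -0.82  0.03] [-1.66  0.01  1.12]
13 0 [ 0.02 -1.23  0.03] [-2.47  0.01  1.71]
13 5 [-0.03 -1.72 -0.04] [-2.47  0.01  1.71]
13 15 [-0.14 -2.7  -0.18] [-2.47  0.01  1.71]
13 30 [-0.29 -4.18 -0.39] [-2.47  0.01  1.71]
13 50 [-0.5  -6.15 -0.67] [-2.47  0.01  1.71]
```

```bash
python3 -m inch '[0,0.01,-0.2,0.01,-0.4,0,0.3, 0,0.02,-0.4,0.03,-0.8,0,0.6, 0,0.02,-0.6,0.03,-1.2,0,0.9, 0,0.02,-0.8,0.03,-1.7,0,1.1, 0,0.02,-1.2,0.03,-2.5,0,1.7, 0,0,-1.5,0,-2.5,0,1.7, 0,-0.03,-1.7,-0.04,-2.5,0,1.7, 0,-0.06,-2,-0.08,-2.5,0,1.7, 0,-0.1,-2.3,-0.12,-2.5,0,1.7, 0,-0.14,-2.7,-0.18,-2.5,0,1.7]'
python3 shot.py 6 scene top
python3 - <<'E'
import cv2
a=cv2.imread("pics/top6.png")[150:262,155:290];b=cv2.imread("pics/top0.png")[150:262,155:290]
f=lambda a:cv2.resize(a[:,:78],None,fx=5,fy=5,interpolation=cv2.INTER_CUBIC)
import numpy as np
cv2.imwrite("pics/c_top6.png",np.hstack([f(a),f(b)]))
E
```

```text
clock: 7.25
eef_pos: [452.3, 184.1, 110.6]
tool_rot: [-1.755, 0.133, -0.304]
force: [-0.1, -0.9, -2.4]
width: 23.1
7.35 [452.64695471 184.25884018 110.95092542] [-1.75415957  0.13264778 -0.30356428] [ 0.42746979  0.25078512 -2.9455493 ] [ 0.06886099 -0.09539861 -0.02659033] 23.104552125713223
```

View pics/c_top6.png

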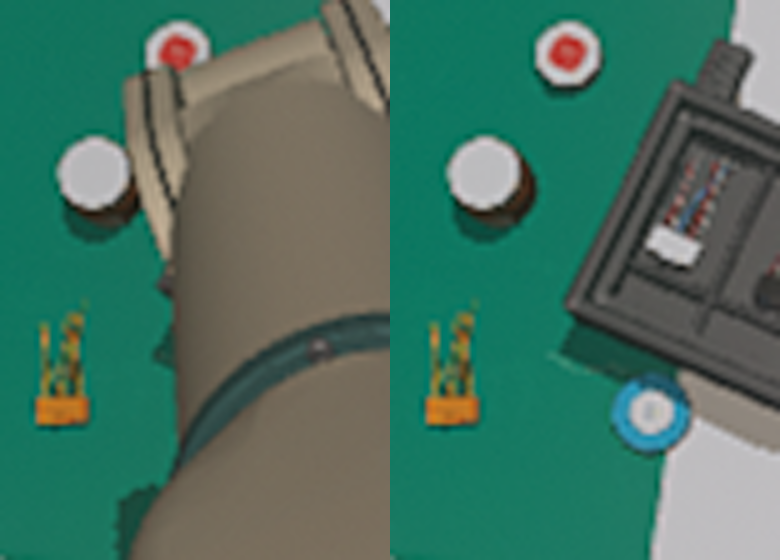

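View pics/sc6.png

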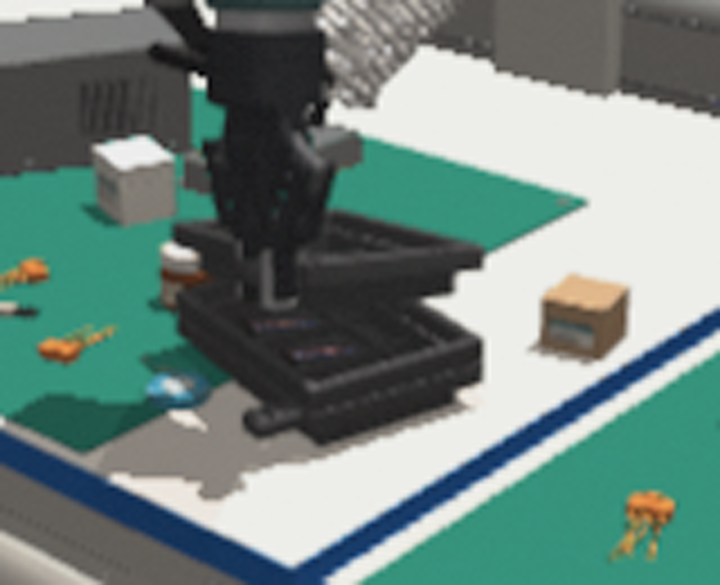

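The top tray is free and the lower block is undisturbed. Next I lift about 60 mm while levelling gently.

```bash
cat >> plan.py <<'E'
t0,r0=T+R0@[.6,-20,.8],R0@Ro.from_rotvec([-4,0,3],degrees=True).as_matrix()
t1,r1=t0+r0@[-1,-20,-1.3],r0@Ro.from_rotvec([-4,0,3],degrees=True).as_matrix()
t2,r2=t1+r1@[-1.4,-27,-1.8],r1@Ro.from_rotvec([-2.5,0,1.7],degrees=True).as_matrix()
E
python3 - <<'E'
from plan import *
print(t2, np.round(Ro.from_matrix(r2.T@R0).as_rotvec(degrees=True),2), np.round(r2.T@[0,0,60],1))
E
```

```text
[452.32313873 184.15724503 110.55255656] [ 1.05e+01  1.00e-02 -7.70e+00] [ -8.  -58.5 -10.9]
```

```bash
python3 -m inch '[0,-0.05,-0.4,-0.1,0,0,0, 0,-0.15,-1,-0.2,0.5,0,-0.4, 0,-0.25,-1.7,-0.3,1.5,0,-1.1, 0,-0.35,-2.4,-0.45,2.6,0,-1.9, 0,-0.45,-3.1,-0.6,3.8,0,-2.8, 0,-0.55,-3.8,-0.7,5.1,0,-3.7, 0,-0.6,-4.5,-0.85,6.4,0,-4.7, 0,-0.7,-5.1,-0.95,7.6,0,-5.6, 0,-0.8,-5.5,-1.05,8.7,0,-6.4, 0,-0.8,-5.8,-1.1,9.6,0,-7.1, 0,-0.8,-5.9,-1.1,10.2,0,-7.5, 0,-0.8,-5.9,-1.1,10.5,0,-7.7]'
python3 shot.py 7 scene wrist
```

```text
clock: 8.55
eef_pos: [452.2, 184.0, 170.9]
tool_rot: [-1.57, -0.0, -0.291]
force: [0.6, -0.1, -1.4]
width: 22.7
8.65 [452.03855842 183.93137425 170.68145272] [-1.57097096e+00  3.99698052e-04 -2.91346542e-01] [ 0.47947185  0.18929249 -2.4681832 ] [-0.11931617  0.0886137  -0.01075047] 22.713313371731452
```

View pics/scene7.png

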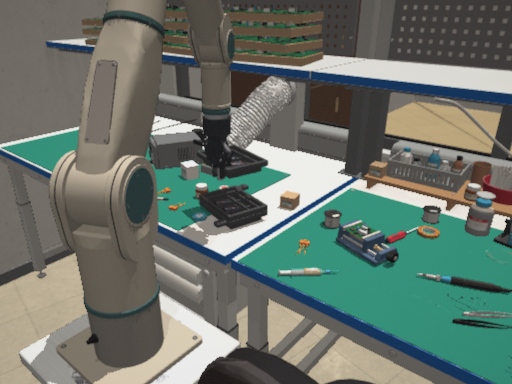

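View pics/sc7.png

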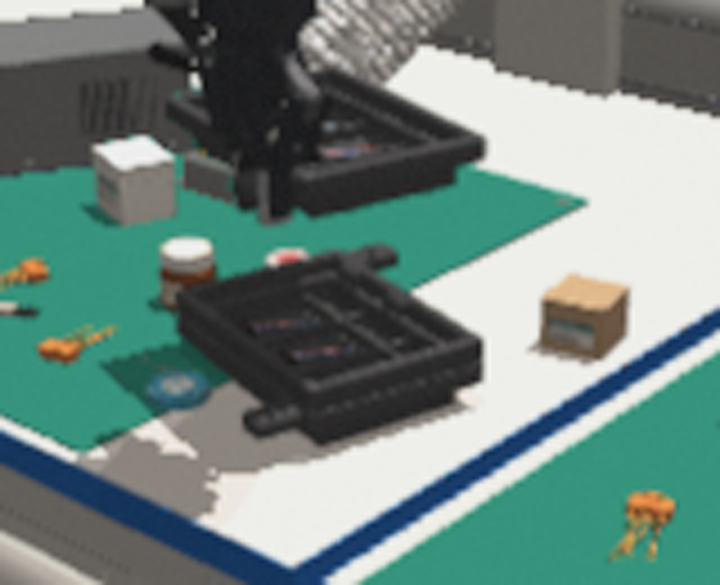

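The tray is off and level, and the lower trays are in place. The vice yaw is about the same as the tray's, so I translate only, in two eased halves.

```bash
python3 -m inch '[0,0.2,0,-0.4,0,0,0, 0,0.6,0,-1.3,0,0,0, 0,1.4,0,-2.8,0,0,0, 0,2.4,0,-4.9,0,0,0, 0,3.5,0,-7.1,0,0,0, 0,4.6,0,-9.4,0,0,0, 0,5.6,0,-11.7,0,0,0, 0,6.7,0,-13.9,0,0,0, 0,7.7,0,-16,0,0,0, 0,8.5,0,-17.5,0,0,0, 0,8.9,0,-18.4,0,0,0, 0,9.1,0,-18.8,0,0,0]'
python3 -m inch '[0,0.2,0,-0.4,0,0,0, 0,0.6,0,-1.3,0,0,0, 0,1.4,0,-2.8,0,0,0, 0,2.4,0,-4.9,0,0,0, 0,3.5,0,-7.1,0,0,0, 0,4.6,0,-9.4,0,0,0, 0,5.6,0,-11.7,0,0,0, 0,6.7,0,-13.9,0,0,0, 0,7.7,0,-16,0,0,0, 0,8.5,0,-17.5,0,0,0, 0,8.9,0,-18.4,0,0,0, 0,9.1,0,-18.8,0,0,0]'
python3 shot.py 8 scene top wrist
```

```text
clock: 9.85
eef_pos: [485.3, -23.6, 170.7]
tool_rot: [-1.571, 0.0, -0.293]
force: [0.2, -0.4, -1.7]
width: 23.4
clock: 11.05
eef_pos: [518.5, -228.9, 170.7]
tool_rot: [-1.571, 0.0, -0.292]
force: [0.7, 0.0, -2.6]
width: 22.9
11.2 [ 518.56525584 -227.34999167  170.75189957] [-1.57006085e+00  7.10743317e-04 -2.90207517e-01] [-0.87795888  0.37271769 -1.46226824] [-0.0399324   0.15812064 -0.02022598] 22.85395527880894
```

View pics/scene8.png

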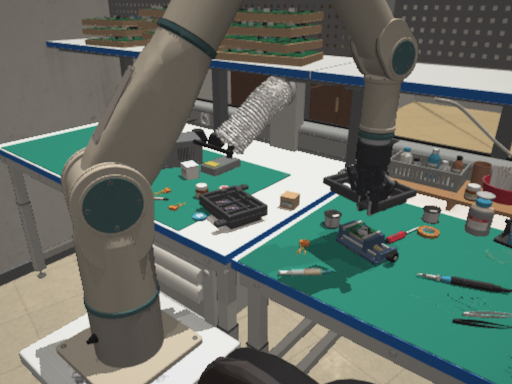

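View pics/top8.png

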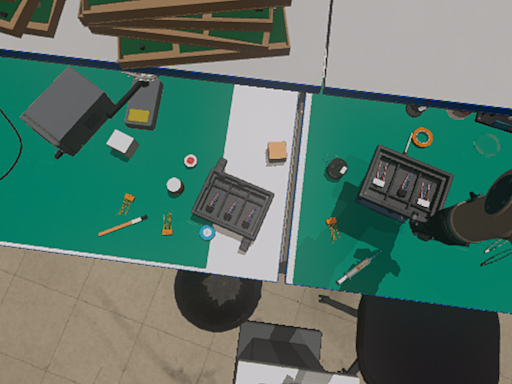

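Run:
```python
from h import *
import cv2
d=L("top8");a=cv2.imread("pics/top8.png")[135:240,345:470];cv2.imwrite("pics/c_top8.png",cv2.resize(a,None,fx=5.5,fy=5.5,interpolation=cv2.INTER_CUBIC))
print(plane(d,380,146,199),plane(d,453,181,199),plane(d,358,206,199))
print((plane(d,453,181,199)+plane(d,358,206,199))/2)
d0=L("scene0");print("vice", plane(d0,368,240,60))
a=cv2.imread("pics/scene8.png")[150:270,310:440];cv2.imwrite("pics/c_sc8.png",cv2.resize(a,None,fx=5,fy=5,interpolation=cv2.INTER_CUBIC))
```

```text
[ 711.72916194 -114.72939842  199.        ] [ 647.10372947 -288.85502219  199.        ] [559.10845911 -72.33541881 199.        ]
[ 603.10609429 -180.5952205   199.        ]
vice [ 580.96774035 -219.269198     60.        ]
```

View pics/c_top8.png

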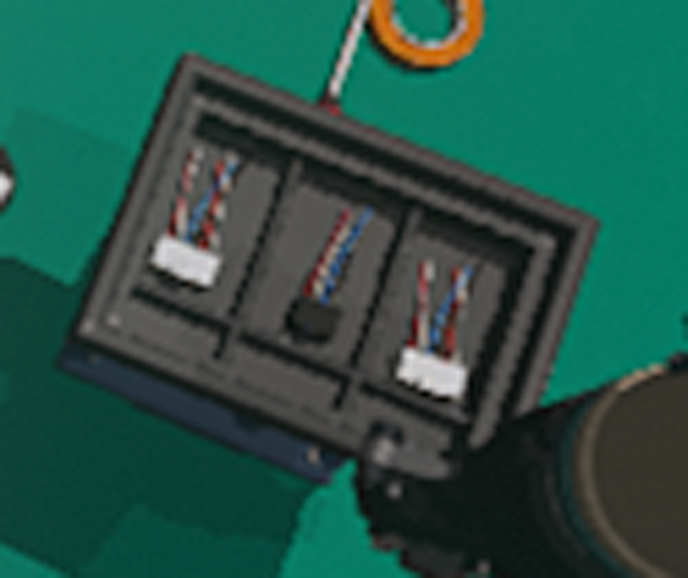

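View pics/c_sc8.png

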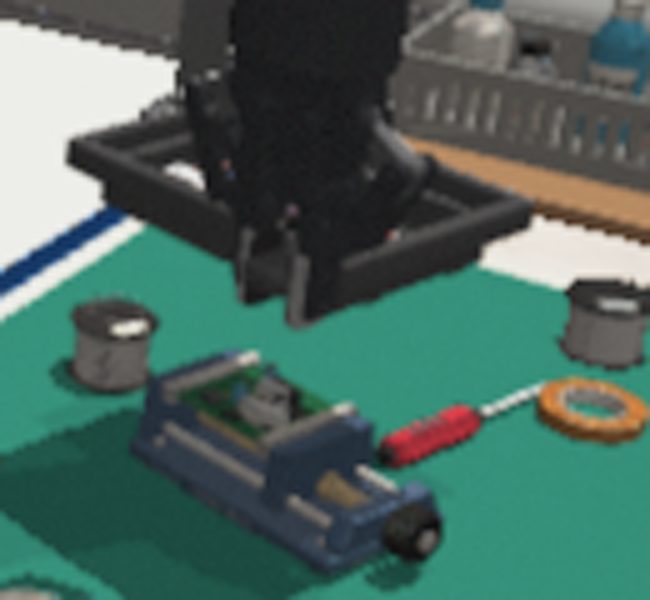

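Run:
```python
from h import *
from cell import ctrl
d=L("top8");f=lambda x,y:(345+(x+.5)/5.5-.5,135+(y+.5)/5.5-.5)
A,B,C=[plane(d,*f(*p),199) for p in((190,58),(597,222),(80,335))]
print(A,B,C,np.linalg.norm(A-B),np.linalg.norm(A-C),"centre",(B+C)/2, "angle",np.degrees(np.arccos((B-A)@(C-A)/np.linalg.norm(A-B)/np.linalg.norm(A-C))))
d0=L("scene0")
s=L("scene8");print("centre px scene",proj(s,[625,-183,63]),"tray centre px",proj(s,[*((B+C)/2)[:2],181]))
st=ctrl.read_state();print(st["clock"],st["eef_pos"],st["width"],st["qd"].max())
```

```text
[ 713.64721468 -112.56028042  199.        ] [ 661.8949769  -288.99592627  199.        ] [584.22001199 -73.28530394 199.        ] 183.86906004254348 135.255035297454 centre [ 623.05749445 -181.1406151   199.        ] angle 90.53303067866418
centre px scene (np.float64(362.9453153318027), np.float64(228.20776598476726)) tray centre px (np.float64(367.1297948969502), np.float64(188.09242022847664))
11.2 [ 518.56525584 -227.34999167  170.75189957] 22.85395527880894 0.009396995607154165
```

Run:
```python
from h import *
import cv2
t=L("top0");s=L("scene0")
cv=lambda x,y:(310+(x+.5)/6-.5,150+(y+.5)/6-.5)
cs=lambda x,y:(310+(x+.5)/5-.5,150+(y+.5)/5-.5)
for z in(0,25,45,62):
    print(z,"board top",plane(t,*cv(440,255),z)[:2],"scene",plane(s,*cs(268,398),z)[:2],"knob top",plane(t,*cv(640,362),z)[:2],"scene",plane(s,*cs(410,530),z)[:2],
     "leftend",plane(t,*cv(345,155),z)[:2],plane(s,*cs(232,355),z)[:2])
# outline of hypothesised box base
im=cv2.imread("pics/top0.png");im2=cv2.imread("pics/scene0.png")
a=np.radians(-16.7)
for c,col in(((625,-183),(0,0,255)),((615,-190),(0,255,255))):
    R=np.array([[np.cos(a),-np.sin(a)],[np.sin(a),np.cos(a)]])
    for z in(0,62):
        P=[np.r_[np.array(c)+R@q,z] for q in((45,87),(45,-87),(-45,-87),(-45,87))]
        for I,d in((im,t),(im2,s)):
            cv2.polylines(I,[np.int32([[round(16*v) for v in proj(d,p)] for p in P])],True,col,1,shift=4)
A=cv2.resize(im[150:240,330:440],(400,330));B=cv2.resize(im2[205:275,320:410],(400,330))
cv2.imwrite("pics/vo.png",np.hstack([A,B]))
```

```text
0 board top [ 651.8182253  -193.07869086] scene [ 729.0671682  -140.07114969] knob top [ 611.87291798 -289.9375304 ] scene [ 644.2550391  -264.38666353] leftend [ 695.66503839 -144.79402121] [765.13895738 -98.04564196]
25 board top [ 645.2387472  -184.85462987] scene [ 685.94266277 -158.30478818] knob top [ 606.25626362 -279.37882748] scene [ 604.5496679  -277.60861993] leftend [ 688.02869642 -137.73379219] [ 720.56024616 -117.97350571]
45 board top [ 639.97516473 -178.27538107] scene [ 651.44305842 -172.89169897] knob top [ 601.76294013 -270.93186514] scene [ 572.78537093 -288.18618505] leftend [ 681.91962284 -132.08560898] [ 684.89727719 -133.91579671]
62 board top [ 635.50111962 -172.6830196 ] scene [ 622.11839473 -185.29057314] knob top [ 597.94361516 -263.75194715] scene [ 545.78571851 -297.1771154 ] leftend [ 676.7269103  -127.28465325] [ 654.58375356 -147.46674405]
```

View pics/vo.png

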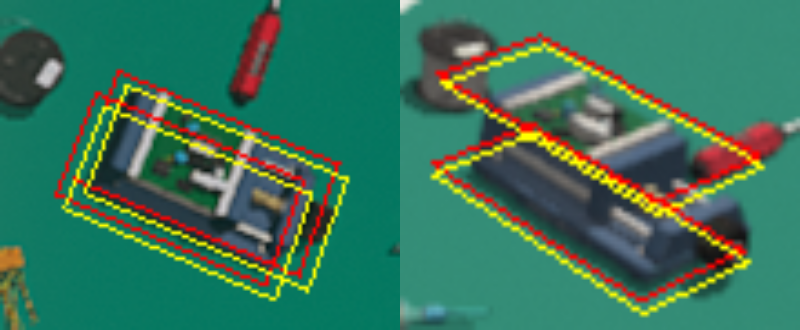

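All three connectors lie in the held tray, and its centre measures (623,-181). Counting the knob, the vice centre comes out nearer (622,-197). I'll nudge 12 mm along the vice, settle and re-check.

```bash
python3 -m inch '[0,0,0,-0.3,0,0,0, 0,0.1,0,-0.7,0,0,0, 0,0.2,0,-1,0,0,0, 0,0.3,0,-1.2,0,0,0, 0,0.3,0,-1.2,0,0,0, 0,0.3,0,-1.2,0,0,0, 0,0.3,0,-1.2,0,0,0, 0,0.3,0,-1.2,0,0,0, 0,0.3,0,-1.2,0,0,0]'
python3 shot.py 9 top
python3 - <<'E'
import cv2
a=cv2.imread("pics/top9.png")[135:260,155:470];cv2.imwrite("pics/c_top9.png",cv2.resize(a,None,fx=2.5,fy=2.5,interpolation=cv2.INTER_CUBIC))
E
```

```text
clock: 12.1
eef_pos: [518.1, -240.6, 170.9]
tool_rot: [-1.571, 0.0, -0.291]
force: [0.1, -0.1, -1.3]
width: 23.3
12.15 [ 518.06354671 -240.60713202  170.86288708] [-1.57068986e+00  9.63687140e-05 -2.91095541e-01] [ 0.05812583  0.21400158 -0.86904696] [-0.10760165  0.11183373  0.010862  ] 23.09135274400128
```

View pics/c_top9.png

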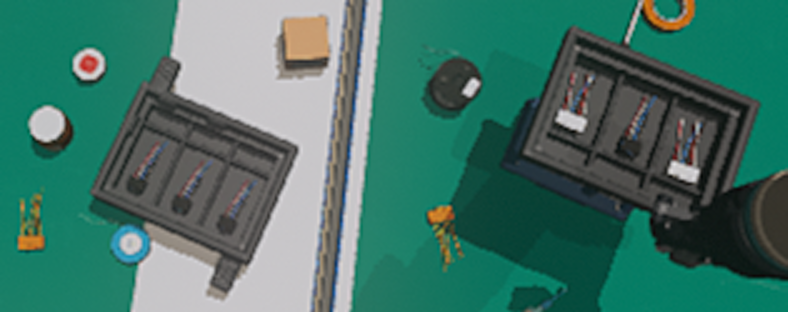

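The top tray hangs level over the vice, with its three connectors at crop (572,121), (628,148) and (684,172). The lower trays, jar, reel, tin and spool look unmoved, so I'm handing in.

```bash
python3 -c "
from cell import finish_job
print(finish_job())"
```

```text
the job is handed in; nothing more can be done
None
```

I peeled the top tray off by its ear and handed the job in at about 12 s, with the arm holding the tray level over the board vice.

**Peel:** I lifted the ear's corner about 20 mm by turning the tray 5° about the far corner, which stayed in place in the top picture. I turned on to about 13°, until the bumps let go, then lifted clear, levelled and carried the tray over. Judging by the pictures and the commanded poses, the two lift steps were met; I could not measure the corner heights directly.

**Last checks:**
- **Hold:** the grip is steady at 23 mm opening, and the tool is vertical to within 0.001 rad. The tray's centre is about 181 mm above the bench.
- **Connectors:** all three are visible in their pockets in the last top picture.
- **Surroundings:** the lower trays, jar, reel, tin and spool look unmoved in that picture. I did not check the syringe closely: it was only partly in the last view and in the tray's shadow.
- **Centring:** this was the one disagreement. My estimates of the vice's centre ranged from (637,-173) to (621,-203), depending on whether its knob counts. I put the tray's centre at about (623,-193), which is within about 25 mm of any of them and inside the 60 mm allowed.

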